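# Rest the wax pot and hold the fume shutter half open

### The job

Slide the lidded wax pot along the warming plate, without lifting or tipping it, from the red ring to the green ring, centre it there and let go of it. Then slide the spring-loaded shutter of the blue extraction box to half open, at the yellow marks, and finish while still holding it there against its spring. Leave the walnut block, the wooden disc and the oil jar where they are.

Things in the scene. Friction and masses are not known exactly. Their poses are not given: they have to be found in the camera images.
- pot_center (a point): Centre of the loose lidded steel wax pot (squat cylinder 116 mm across; lid fixed on, 120 mm across, its top 48 mm above the pot's foot), on the axis 24 mm above the foot. z up. Two small wire ears on the sides reach 74 mm from the axis, 32 mm above the foot. About 0.4 to 0.85 kg. Stands on the warming plate's top, 20 mm above the bench, on the red ring.
- pot_knob (a point): Centre of the pot's dark wooden lid knob: upright cylinder 26 mm across and 36 mm tall, standing on the middle of the lid; this point is 18 mm above the lid and 18 mm below the knob's top. Fixed to the pot, so the pot can be drawn along by it.
- red_ring: Red ring painted on the warming plate (outer 156 mm, inner 130 mm across), where the pot starts. Origin at its centre on the plate's top, 20 mm above the bench. Flat, only paint.
- green_ring: Green ring painted on the warming plate, same size, 170 mm from the red one centre to centre: the pot's goal. Origin at its centre on the plate's top, 20 mm above the bench. Flat, only paint, on the same smooth plate, nothing between the two.
- plate: Fixed dark steel warming plate 180 x 350 x 20 mm (x, y, z); origin under its centre at the bench's surface. The rings lie on its long (y) axis, 85 mm either side of the centre; which colour is at +y varies.
- extractor: Fixed blue extraction box 130 x 230 mm (x, y), deck 50 mm above the bench, aluminium side rails up to 58 mm; origin under its centre at the bench's surface. Its own +y is the direction in which the shutter opens. A dark opening 80 mm long is under the shutter; a grey hose leaves at +x. White marks on the rails: the shutter's middle at closed and at fully open; yellow marks between them: half open.
- shutter (a joint): Travel of the shutter towards the box's +y, m: 0 closed (start) to 0.080 fully open, 0.040 is half. A spring pushes it shut: about 4 N when closed, 12 N at half, 20 N fully open; let go, it slides shut.
- shutter_grip (a point): Centre of the orange upright grip on the middle of the shutter: 40 mm (box x) by 18 mm (box y) by 42 mm tall, this point being 21 mm below its top and 21 mm above the flat shutter plate (100 x 90 x 4 mm, its top 54.5 mm above the bench). Axes as the box's. Two black lines on the shutter plate at the grip's middle meet the yellow marks at half open.
- walnut_block_center (a point): Bystander: centre of a loose dark walnut block 70 x 110 x 28 mm (x, y, z).
- wood_disc_center (a point): Bystander: centre of a loose plywood disc 100 mm across, 18 mm thick.
- oil_jar_center (a point): Bystander: centre of a loose amber jar 56 mm across and 80 mm tall, standing.
Things that resemble listed ones, but are neither listed nor needed, are in the scene too. What is meant by the part that bears pot_center is not orange or pink, and is the larger of those in its own colour.

How it is judged:
On the way, in this order (a step that is already met when the one before it is completed fails the run):
1. the pot stands on the green ring, let go and at rest, the shutter still closed (horizontal distance between pot_center and green_ring below 0.018 m and angle between pot_center's own z axis and vertical below 0.06 rad and height (world z) of pot_center between 0.04 and 0.048 m and contact force between each of the fingers, the arm and pot below 0.3 N and linear speed of pot below 0.01 m/s and value of joint shutter below 0.008 m), for 0.2 s.
2. the shutter is held half open (value of joint shutter between 0.032 and 0.048 m and contact force between the fingers and extractor above 4 N), for 0.3 s.
At the end, for the whole second after the job is handed in: The shutter is held still by the fingers (more than 4 N on it) at half travel, 40 mm within 8 mm, and the pot stands upright and untouched on the plate, its axis within 18 mm of the green ring's centre (all of step 2 and horizontal distance between pot_center and green_ring below 0.018 m and angle between pot_center's own z axis and vertical below 0.06 rad and height (world z) of pot_center between 0.04 and 0.048 m and contact force between each of the fingers, the arm and pot below 0.3 N and velocity of joint shutter between -0.01 and 0.01 m/s and linear speed of pot below 0.01 m/s); the arm keeps its last pose, push and grip.
It fails at once if the pot is lifted more than 8 mm off the plate (height (world z) of pot_center above 0.052 m).
It fails at once if the pot is tipped (over 0.25 rad) (angle between pot_center's own z axis and vertical above 0.25 rad).
It fails at once if a bystander is moved more than 30 mm (distance of any of walnut_block_center, wood_disc_center, oil_jar_center from where it was at the start of the episode above 0.03 m).
It also fails if it takes over 54 s, if anything falls off the work surface, if the arm or the gripper's body presses on something with over 40 N, if the wrist force passes 120 N, or if a joint passes its speed limit or range.

### The arm

A 6-joint arm with a two-finger parallel gripper is mounted at the origin on the work surface. World frame = base frame: x ahead of the robot, y to its left, z up, the work surface at z = 0. Lengths are in m, angles in rad, forces in N, time in s.
With the tool pointing down it reaches from about 0.3 to 0.75 m from the base axis. Payload 8.5 kg.
Tool frame: the origin (TCP) lies at the very end of the fingers, on their centre line; the grasp point (between the pads) lies 19 mm behind it; z points along the fingers, y is the line along which they close (so a half turn about z gives the same grasp; the last joint's range is limited). The gripper opens to 85 mm and grips with 20 to 120 N. Pads are 22 mm wide; open, the fingers measure 114 mm over their backs; the gripper's body (76 mm by 85 mm) begins 54 mm behind the grasp point. The pads swing forward as they close: fully open they stand 13 mm farther back than shut.
Start: joints at [1.088, 0.381, 1.297, -0, 1.464, -0.215], TCP at [0.146, 0.53, 0.231] pointing down, gripper open.
Joint ranges: [-3.11, 3.11], [-0.89, 2.33], [0.22, 2.48], [-1.42, 4.56], [0.17, 2.85], [-2.88, 2.88]. Speed limits (rad/s): [2.39, 2.39, 3.14, 3.14, 3.14, 3.14].

### API

Orientations are given as a unit quaternion [x, y, z, w].
In Python, from bench import robot gives the robot as it stands. Calls block until the motion is done:
- robot.movep(position, orientation): joint-space move of the TCP to a pose.
- robot.move_l(position, frame=None, v=0.15): straight line of the TCP; frame=None keeps the orientation; v is the mean speed in m/s.
- robot.goto_joints(angles): joint-space move.
- robot.command_gripper(opening, strength=None): opening from 0.0 (shut) to 1.0 (fully open); strength is the grip in N (None keeps the last); returns when the fingers have stopped.
- robot.pause(seconds).
- robot.solve_ik(position, orientation): joint angles nearest the present ones, or None.
- robot.read_state(): the state.
- robot.snapshot(name): name is "scene" or "top" or "wrist"; returns the picture (400x640x3 uint8, blue, green, red); there is no depth.
- robot.camera_model(name): a dict with "fx", "fy", "cx", "cy" (pixels), "distortion" ([k1, k2, p1, p2, k3] as OpenCV has them; the pictures are not rectified), "xyz" and "attitude" of the camera in the world. Camera axes: x right, y down, z forward; pixel columns grow to the right and rows downward; lengths in m; the calibration is good to about 2 mm. A picture is of the moment at which its call begins: read the wrist's pose just before it. camera_model takes no time and is no camera call; for the wrist camera it gives the pose at the moment of the call.
A pose or a line that the arm cannot do raises robot.IKError and nothing moves.
- robot.sign_off(): hands the job in; it is judged then, once.
The state is a dict: "clock": time; "q": joint angles; "qvel": joint speeds; "tau": joint torques, N m; "ee_pos": TCP position; "eef_rot": TCP orientation; "force": force on the tool from outside, world axes, zero at the start; "moment": the same for the moment, N m; "gripper_width": opening from 0.0 (shut) to 1.0 (fully open); "finger_force": force on a finger pad.
Only numpy, scipy, OpenCV 4.12 (cv2) and the standard library are available. Lean on these libraries where they do the work, as an engineer would, in place of code of your own. Each camera call takes 0.05 s, during which the arm holds its last target. There are 200 camera calls.

## Working session

There is one attempt and no reset: what is moved stays moved. The work goes in short steps, each a Python script; the robot and the scene stay as the last script left them, time stands still between calls to the robot, and variables do not carry over. Pictures are saved under pics/ and viewed, at most 10 in all, crops included, and the job is handed in when it is done.

```bash
ls; mkdir -p pics; python3 - <<'E'
from bench import robot
import cv2
for n in("scene","top"):
    cv2.imwrite(f"pics/{n}0.png",robot.snapshot(n)); print(robot.camera_model(n))
s=robot.read_state(); print(s["clock"],s["ee_pos"],s["eef_rot"],s["force"]); print(robot.camera_model("wrist"))
E
```

```text
pics
{'fx': 468.91461232841186, 'fy': 468.91461232841186, 'cx': 320.9155245105464, 'cy': 197.6765099603616, 'distortion': array([-0.14201305,  0.        ,  0.        ,  0.        ,  0.        ]), 'xyz': array([1.09212479, 0.64559777, 1.2479325 ]), 'attitude': array([ 0.32669596,  0.89221547, -0.28958903, -0.11558331])}
{'fx': 476.59724343857897, 'fy': 476.59724343857897, 'cx': 319.29762941007226, 'cy': 204.5834197229485, 'distortion': array([-0.07082228,  0.        ,  0.        ,  0.        ,  0.        ]), 'xyz': array([0.32583788, 0.01411912, 1.38735019]), 'attitude': array([-0.70399215,  0.70707252, -0.04216757,  0.05162751])}
0.1 [0.1454302  0.53016665 0.23077828] [ 1.33506872e-01  9.91047678e-01 -6.06163077e-04 -2.17782959e-04] [-0.70625038 -0.17299879 -0.41639951]
{'fx': 301.0325934458789, 'fy': 301.0325934458789, 'cx': 318.8092168501378, 'cy': 199.01630957075972, 'distortion': array([-0.05483788,  0.        ,  0.        ,  0.        ,  0.        ]), 'xyz': array([0.07787908, 0.55014163, 0.37369466]), 'attitude': array([0.78743782, 0.60047307, 0.0842406 , 0.11080293])}
```

View pics/scene0.png

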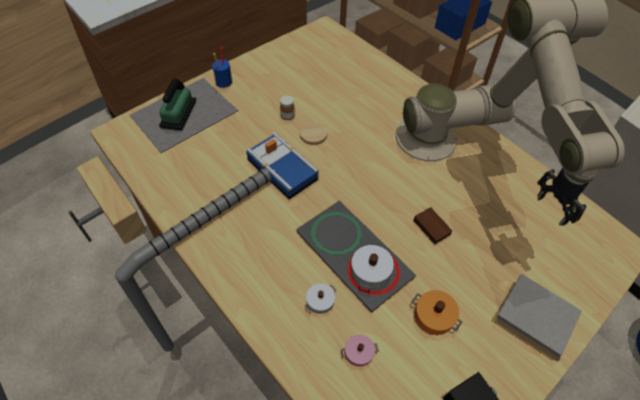

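View pics/top0.png

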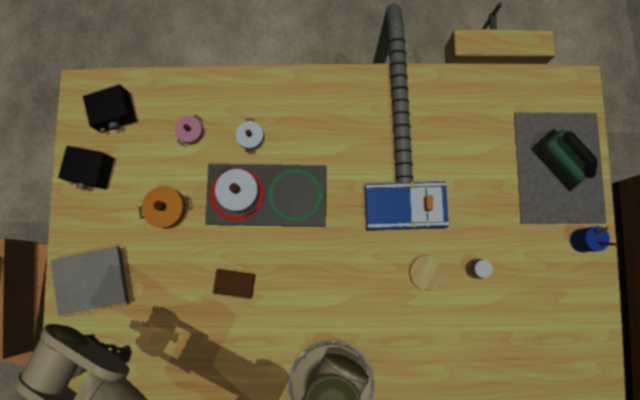

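The steel pot is at top (236,190) and scene (372,266), on the red ring. Things it could be taken for, by top pixel:
- orange pot (162,206)
- pink pot (188,129)
- small steel pot (249,134)

By the description (not orange or pink, larger of its colour) I choose (236,190). The green ring is at top (296,194) and the orange grip at top (429,203) / scene (270,146).

```bash
cat > h.py <<'E'
import numpy as np, cv2
from scipy.spatial.transform import Rotation as R
def rays(c,px):
    K=np.array([[c["fx"],0,c["cx"]],[0,c["fy"],c["cy"]],[0,0,1]])
    u=cv2.undistortPoints(np.float64(px).reshape(-1,1,2),K,c["distortion"]).reshape(-1,2)
    return R.from_quat(c["attitude"]).apply(np.c_[u,np.ones(len(u))])
def plane(c,px,z):
    d=rays(c,px); o=c["xyz"]; return o+d*((z-o[2])/d[:,2:])
def tri(views):  # [(cam,px)] -> point, residual
    A=np.zeros((3,3));b=np.zeros(3);L=[]
    for c,p in views:
        d=rays(c,p)[0];d/=np.linalg.norm(d);M=np.eye(3)-np.outer(d,d);A+=M;b+=M@c["xyz"];L.append((M,c["xyz"]))
    x=np.linalg.solve(A,b); return x,[float(np.linalg.norm(M@(x-o))) for M,o in L]
def hsv(im,lo,hi,box=None):
    m=cv2.inRange(cv2.cvtColor(im,cv2.COLOR_BGR2HSV),np.array(lo),np.array(hi))
    if box: k=np.zeros_like(m);x0,y0,x1,y1=box;k[y0:y1,x0:x1]=255;m&=k
    return m
def blob(m):
    n,l,s,c=cv2.connectedComponentsWithStats(m); i=1+np.argmax(s[1:,4]); return c[i],s[i]
def pix(m): y,x=np.nonzero(m); return np.c_[x,y].astype(float)
def circ(P):
    A=np.c_[2*P[:,:2],np.ones(len(P))];s=np.linalg.lstsq(A,(P[:,:2]**2).sum(1),rcond=None)[0]
    return s[:2],np.sqrt(s[2]+s[:2]@s[:2])
E
python3 - <<'E'
from bench import robot
from h import *
T=cv2.imread("pics/top0.png");S=cv2.imread("pics/scene0.png");ct=robot.camera_model("top");cs=robot.camera_model("scene")
B={"green":([40,70,30],[95,255,255],(262,160,335,232),(295,200,375,265)),
"grip":([3,120,100],[18,255,255],(418,188,440,217),(258,132,285,160)),
"knob":([0,0,0],[179,255,85],(226,180,244,197),(362,250,382,270))}
for k,(lo,hi,bt,bs) in B.items():
    mt=hsv(T,lo,hi,bt);ms=hsv(S,lo,hi,bs)
    if k=="green":
        for c,m in((ct,mt),(cs,ms)):
            for z in(0.0,.02,.04):
                print(k,z,circ(plane(c,pix(m),z)),m.astype(bool).sum())
    else:
        a,sa=blob(mt);b,sb=blob(ms);print(k,a,sa,b,sb,tri([(ct,a),(cs,b)]))
# red ring, box
for c,im,b in((ct,T,(200,150,275,235)),(cs,S,(335,235,420,310))):
    m=hsv(im,[0,150,80],[6,255,255],b)|hsv(im,[174,150,80],[179,255,255],b); P=plane(c,pix(m),.02); print("red",circ(P),len(P))
m=hsv(T,[100,120,40],[125,255,255],(355,172,460,240));P=plane(ct,pix(m),.05);print("blue",cv2.minAreaRect(np.float32(P[:,:2])))
v=np.hstack([cv2.resize(T[100:240,130:330],None,fx=2.4,fy=2.4,interpolation=2),cv2.resize(T[170:240,350:460],(300,336),interpolation=2)])
cv2.imwrite("pics/c1.png",v); print(v.shape)
E
```

```text
green 0.0 (array([0.54160549, 0.1048931 ]), np.float64(0.0726885355295633)) 653
green 0.02 (array([0.53849499, 0.1035845 ]), np.float64(0.07164065971595696)) 653
green 0.04 (array([0.53538449, 0.10227591]), np.float64(0.07059278390235157)) 653
green 0.0 (array([0.53093115, 0.09423757]), np.float64(0.07289291971813165)) 472
green 0.02 (array([0.53992512, 0.10307395]), np.float64(0.07172470076996056)) 472
green 0.04 (array([0.5489191 , 0.11191032]), np.float64(0.07055648182178884)) 472
grip [428.97435897 202.08974359] [426 196   7  14  78] [270.31707317 143.        ] [266 140  10   7  41] (array([ 0.50504033, -0.27122845,  0.08857485]), [0.0005860506019831242, 0.0005860506019831568])
knob [234.58441558 188.16883117] [230 184  10  10  77] [372.96341463 259.51219512] [369 254   9  12  82] (array([0.54780036, 0.26702035, 0.0826546 ]), [0.0004448651759323608, 0.00044486517593233247])
red (array([0.54302548, 0.27389486]), np.float64(0.07266232183348323)) 450
red (array([0.54281615, 0.27257289]), np.float64(0.07210253064250816)) 347
blue ((0.49462878704071045, -0.2139553427696228), (0.11495519429445267, 0.22742009162902832), 0.5760650038719177)
(336, 780, 3)
```

View pics/c1.png

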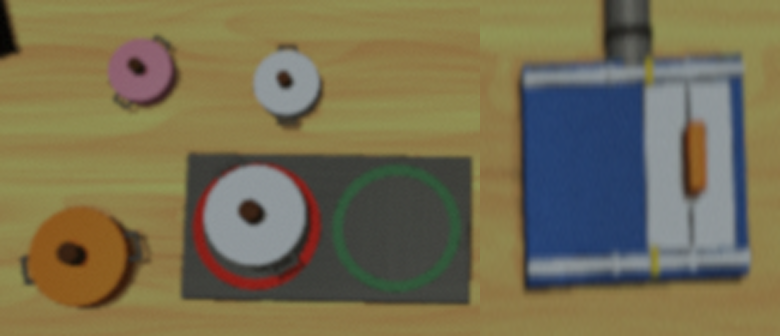

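The crop shows the steel pot on the red ring, on the plate with the green ring. It also shows the orange grip, with the yellow marks about 40 mm to its left (+y). The measured heights and the 170 mm ring spacing agree with the text. Next I move above the knob and look from close by.

```bash
python3 - <<'E'
from bench import robot
from h import *
Q=[0,1,0,0]
V=[]
for i,p in enumerate(([.47,.265,.21],[.546,.267,.17])):
    robot.movep(p,Q) if i==0 else robot.move_l(p)
    c=robot.camera_model("wrist"); im=robot.snapshot("wrist"); V.append(im); np.save(f"w{i}.npy",c,allow_pickle=True)
    cv2.imwrite(f"pics/w{i}.png",im)
s=robot.read_state();print(s["clock"],s["q"],s["ee_pos"],c["xyz"])
cv2.imwrite("pics/w.png",np.vstack([cv2.resize(v,(480,300)) for v in V]))
E
```

```text
2.475 [ 2.60935680e-01  5.27056081e-01  1.22998678e+00  7.68967027e-05
  1.38393079e+00 -1.31038959e+00] [0.54548396 0.26729413 0.1706341 ] [0.47546701 0.26852402 0.31317107]
```

View pics/w.png

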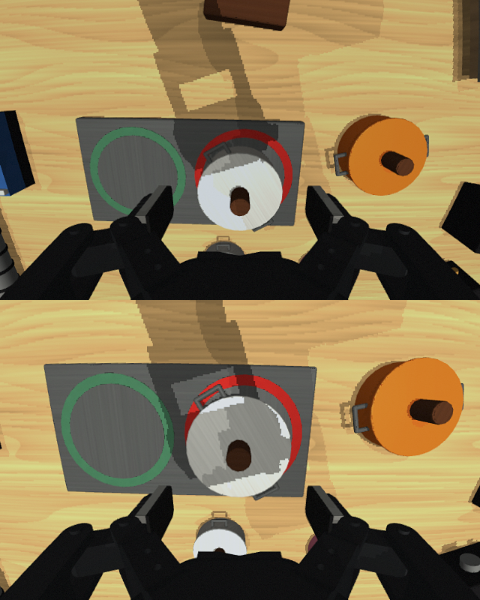

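The wrist views show the knob between the fingers, at about (318,266) and (318,208) full size, with the green ring to the left. I triangulate both from these two places.

```bash
python3 - <<'E'
from h import *
kn=[];g=[]
for i,b in enumerate(((295,240,345,295),(290,180,345,240))):
    c=np.load(f"w{i}.npy",allow_pickle=True).item();im=cv2.imread(f"pics/w{i}.png")
    m=hsv(im,[0,60,10],[20,255,110],b);a,s=blob(m);print(i,a,s);kn.append((c,a))
    # top-cap: lower part = near? base contact
    m=hsv(im,[60,60,40],[90,255,255],(60,140,265,300));print("green",[circ(plane(c,pix(m),z)) for z in(.01,.02,.03)])
print(tri(kn))
E
```

```text
0 [319.58230958 268.72113022] [307 250  26  38 814]
green [(array([0.54167558, 0.09864937]), np.float64(0.07410293744028314)), (array([0.53752902, 0.10355562]), np.float64(0.07194231200924318)), (array([0.53338245, 0.10846187]), np.float64(0.06978168657820173))]
1 [318.05978261 207.54891304] [ 302  187   33   42 1104]
green [(array([0.53997212, 0.09776808]), np.float64(0.074149166280656)), (array([0.53784444, 0.10340041]), np.float64(0.07170337990334165)), (array([0.53571676, 0.10903274]), np.float64(0.06925759352603283))]
(array([0.54734715, 0.26807472, 0.08729623]), [5.2004079237832914e-05, 5.200407923783584e-05])
```

Both methods agree: knob at (0.548, 0.268, 0.087) and green ring at (0.538, 0.1035, 0.02). I grasp the knob.

```bash
python3 - <<'E'
from bench import robot
from h import *
robot.move_l([.548,.268,.076],v=.12)
s=robot.read_state();print(s["ee_pos"],s["force"],s["gripper_width"])
robot.command_gripper(.0,strength=30)
s=robot.read_state();print(s["clock"],s["ee_pos"],s["force"],s["gripper_width"],s["finger_force"])
cv2.imwrite("pics/g.png",np.vstack([cv2.resize(robot.snapshot("wrist"),(480,300)),cv2.resize(robot.snapshot("scene")[190:330,280:504],(480,300))]))
E
```

```text
[0.54839476 0.268163   0.07685301] [-0.00696121  0.30124909 -0.06936529] 0.9987604410632038
3.9833 [0.54814337 0.26770972 0.07623464] [-1.4990398  -3.08623552  1.9024642 ] 0.2882434403885897 31.612892746925354
```

View pics/g.png

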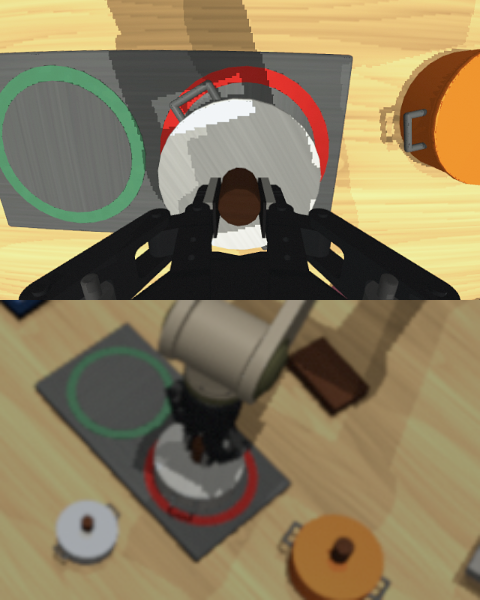

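The fingers hold the knob (about 24.5 mm wide, near the given 26 mm). I slide the pot to the green ring at constant height, let go and look.

```bash
python3 - <<'E'
from bench import robot
from h import *
z=.0765
for k in(.5,1):
    robot.move_l([.548-.0105*k,.268-.1645*k,z],v=.07)
    s=robot.read_state();print(s["clock"],s["ee_pos"],s["force"],s["gripper_width"],s["finger_force"])
robot.command_gripper(1.0); robot.move_l([.53,.1035,.18],v=.15)
kn=[]
for i,p in enumerate(([.53,.1035,.18],[.46,.1035,.18])):
    if i: robot.move_l(p,v=.2)
    c=robot.camera_model("wrist");im=robot.snapshot("wrist");cv2.imwrite(f"pics/r{i}.png",im);np.save(f"r{i}.npy",c,allow_pickle=True)
    m=hsv(im,[60,60,40],[90,255,255]);print("green",circ(plane(c,pix(m),.02)),m.astype(bool).sum())
s=robot.read_state();print(s["clock"],s["force"],s["gripper_width"])
T=robot.snapshot("top");cv2.imwrite("pics/t2.png",T)
cv2.imwrite("pics/r.png",np.vstack([cv2.resize(cv2.imread(f"pics/r{i}.png"),(480,300)) for i in(0,1)]))
E
```

```text
5.4083 [0.54262656 0.18533262 0.07631435] [-0.4042196  -3.48446038 -0.41111199] 0.29195410580428355 31.306491494178772
6.7333 [0.53750107 0.10386403 0.07650089] [-0.49822134 -0.24454962 -5.2698805 ] 0.2910566514523242 30.885640382766724
green (array([0.53940839, 0.10445491]), np.float64(0.07362622127114306)) 2897
green (array([0.53789654, 0.10371022]), np.float64(0.07256606969490678)) 2626
8.7917 [ 0.61191698 -0.06184312 -0.42380565] 0.9966318608268957
```

View pics/r.png

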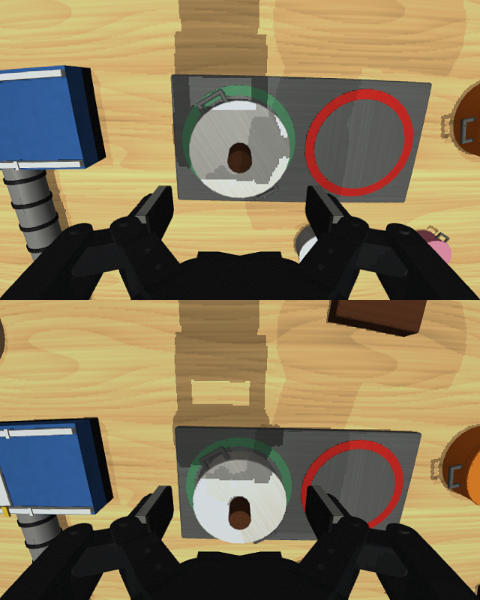

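The pot stands on the green ring; the knob is at about (319,209) and (320,284) full size. I measure the offset, then move above the shutter grip for a close look.

```bash
python3 - <<'E'
from bench import robot
from h import *
kn=[]
for i,b in enumerate(((290,180,345,240),(295,255,345,310))):
    c=np.load(f"r{i}.npy",allow_pickle=True).item();a,s=blob(hsv(cv2.imread(f"pics/r{i}.png"),[0,60,10],[20,255,110],b));kn.append((c,a))
print("knob",tri(kn))
robot.movep([.43,-.15,.2],[0,1,0,0])
g=[]
for i,p in enumerate(([.43,-.268,.2],[.50,-.268,.2])):
    robot.move_l(p,v=.2)
    c=robot.camera_model("wrist");im=robot.snapshot("wrist");cv2.imwrite(f"pics/e{i}.png",im)
    m=hsv(im,[3,150,70],[18,255,255]);a,s=blob(m);print(a,s);g.append((c,a))
    np.save(f"e{i}.npy",c,allow_pickle=True)
print("grip",tri(g)); print(robot.read_state()["clock"])
cv2.imwrite("pics/e.png",np.vstack([cv2.resize(cv2.imread(f"pics/e{i}.png"),(480,300)) for i in(0,1)]))
E
```

```text
knob (array([0.53668528, 0.10535646, 0.08737268]), [5.0840243208663706e-05, 5.084024320870815e-05])
[313.43054083 265.42417815] [304 239  20  54 943]
[313.46107784 196.64471058] [ 303  171   21   52 1002]
grip (array([ 0.50336799, -0.27031163,  0.07857609]), [1.8718475642250635e-05, 1.8718475642282772e-05])
11.1833
```

View pics/e.png

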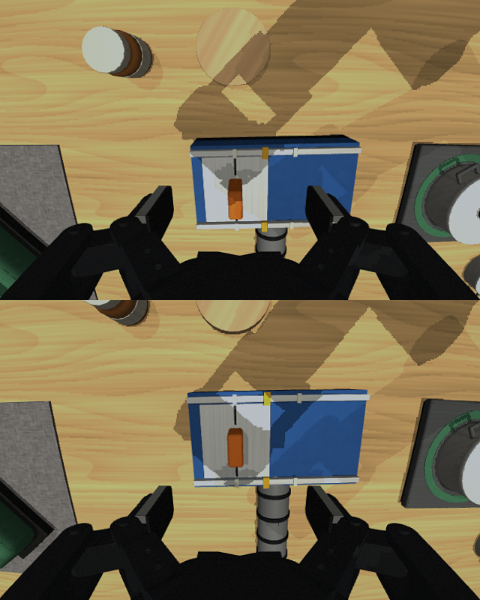

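The pot is within about 2 mm of the ring centre. The grip is at (0.504, -0.270, 0.079); the yellow marks are at full-size (355,133) and (354,243). I measure the marks and grasp the grip.

```bash
python3 - <<'E'
from bench import robot
from h import *
c=np.load("e1.npy",allow_pickle=True).item();im=cv2.imread("pics/e1.png")
for b in((340,115,372,150),(335,230,372,258)):
    a,s=blob(hsv(im,[22,120,90],[34,255,255],b));print(a,s,plane(c,[a],.058))
robot.move_l([.505,-.2705,.12],v=.15);robot.move_l([.505,-.2705,.065],v=.08)
s=robot.read_state();print(s["ee_pos"],s["force"])
robot.command_gripper(0,strength=80)
s=robot.read_state();print(s["clock"],s["ee_pos"],s["force"],s["gripper_width"],s["finger_force"])
E
```

```text
[355.37606838 132.44444444] [352 123   9  17 117] [[ 0.44716373 -0.2315317   0.058     ]]
[354.74528302 243.28301887] [351 236   8  15 106] [[ 0.5588665  -0.22831858  0.058     ]]
[ 0.50525127 -0.27069886  0.06547099] [-1.00094329  0.09219519  0.96193557]
13.3333 [ 0.50505909 -0.27124449  0.06537449] [-2.04588089 -4.24275492  2.90743473] 0.19484503294573388 78.61917972564697
```

```bash
python3 - <<'E'
from bench import robot
from h import *
robot.move_l([.5041,-.2307,.0653],v=.04); robot.pause(.5)
s=robot.read_state();print(s["clock"],s["ee_pos"],s["force"],s["gripper_width"],s["finger_force"])
im=robot.snapshot("wrist");c=robot.camera_model("wrist");np.save("f.npy",c,allow_pickle=True);cv2.imwrite("pics/f0.png",im)
T=robot.snapshot("top")
cv2.imwrite("pics/f.png",np.vstack([cv2.resize(im,(640,400))[60:330],cv2.resize(T[150:240,250:460],(640,274),interpolation=2)]))
E
```

```text
14.975 [ 0.50418681 -0.23256182  0.06538549] [ -2.56525806 -11.88478141  -1.35743554] 0.1983964932613832 78.4229028224945
```

View pics/f.png

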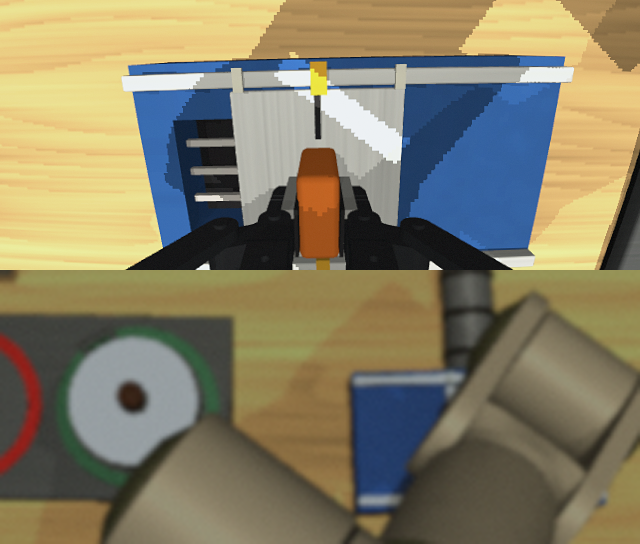

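The black line on the shutter meets the yellow mark at (318,80), travel is about 39 mm, and the spring force is 11.9 N. The pot sits centred in the green ring. Handing in.

```bash
python3 -c "
from bench import robot
print(robot.sign_off())"
```

```text
the job is handed in; nothing more can be done
None
```

I slid the pot onto the green ring, about 2 mm off centre, and let go of it; the shutter is held at about 39 mm against its 12 N spring, and I handed the job in without the sign-off call returning a verdict.

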